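# Stand up the coil and hold the tester at its third range

### The arm

A 6-joint arm with a two-finger parallel gripper is mounted at the origin on the work surface. World frame = base frame: x ahead of the robot, y to its left, z up, the work surface at z = 0. Lengths are in m, angles in rad, forces in N, time in s.
With the tool pointing down it reaches from about 0.425 to 0.95 m from the base axis. Payload 14.7 kg.
Tool frame: the origin (TCP) lies at the very end of the fingers, on their centre line; the grasp point (between the pads) lies 19 mm behind it; x points along the fingers, z is the direction in which the jaws open and shut, and the axes are right-handed (so a half turn about x gives the same grasp; the last joint's range is limited). The gripper opens to 85 mm and grips with 20 to 120 N. Pads are 22 mm wide; open, the fingers measure 114 mm over their backs; the gripper's body (76 mm by 85 mm) begins 54 mm behind the grasp point. The pads swing forward as they close: fully open they stand 13 mm farther back than shut.
Start: joints at [1.159, 0.48, 1.596, -0, 1.065, -0.047], TCP at [0.232, 0.607, 0.198] pointing down, gripper open.
Joint ranges: [-2.75, 2.75], [-0.82, 2.05], [0.23, 2.67], [-1.56, 4.7], [0.09, 2.69], [-2.92, 2.92]. Speed limits (rad/s): [1.89, 1.89, 2.39, 3.01, 3.01, 3.01].

### API

Orientations are given as a unit quaternion [x, y, z, w].
In Python, from rig import manip gives the robot as it stands.
- The arm moves only by the shell command python3 -m pendant 'ROWS' [FORCE]. ROWS is text: rows parted by semicolons, each of 5 numbers parted by spaces: the shift along the tool's x, y, z each as a share of 0.6 m, from -1 to 1, then the turn about the tool's x as a share of 30 degrees, from -1 to 1, then the opening, from -1 (shut) to 1 (fully open). In form: tx ty tz turn gripper; .... A call has 1 to 5 rows; each row is the pose to reach, as a shift and turn from the pose commanded when the call began, along the tool's axes at that moment; what a row does not reach only later rows make up. A row lasts 1/12 s, in which the tool goes at most 41.7 mm and 7.16 degrees, less where a joint would pass 70% of its speed; a pose out of reach is approached as far as the arm can. A call with a number of a shift or a turn outside -1 to 1 is refused whole. A call with a gripper value outside its range is refused whole. The fingers move at their own pace and stop on an object; FORCE is the grip in N (left out, the last holds). Time passes only in rows, so rows that repeat a pose let the fingers close. It gives the time, the measured TCP pose, the force and the opening at its end, in the units of the state.
- manip.observe(): the state, without advancing time (a new reading comes with each control period).
- manip.read_camera(name): name is "scene" or "top" or "wrist"; returns a dict with "color" (400x640x3 uint8, blue, green, red), "z_map" (400x640 float32, m along the optical axis (not along the pixel's ray), 0 where there is no reading), "fovy" (degrees; the focal length in pixels is half the picture's height over the tangent of half this angle, whatever the lens; pixels are square), "cx", "cy" (the principal point, pixels), "distortion" ([k1, k2, p1, p2, k3] as OpenCV has them; the pictures are not rectified), "view" (4x4, takes a point from world to camera coordinates); the wrist camera has in their place "mount" (4x4, takes a point from camera to tool coordinates, whose origin is the TCP and whose axes are the tool frame's). Camera axes: x right, y down, z forward; pixel columns grow to the right and rows downward; lengths in m; the calibration is good to about 2 mm. A picture is of the moment at which its call begins: read the wrist's pose just before it.
- manip.hand_in(): hands the job in, once; it reports no verdict.
The state is a dict: "time_s": time; "joint_positions": joint angles; "qvel": joint speeds; "joint_torque": joint torques, N m; "eef_pos": TCP position; "orientation": TCP orientation; "wrist_force": force on the tool from outside, world axes, zero at the start; "torque": the same for the moment, N m; "width": opening from 0.0 (shut) to 1.0 (fully open).
Only numpy, scipy, OpenCV 4.12 (cv2) and the standard library are available. Lean on these libraries where they do the work, as an engineer would, in place of code of your own. Each camera call takes 0.05 s, during which the arm holds its last target.

### The job

Stand the toppled copper-coloured coil upright, binding posts up, wholly on the white-and-orange test pad and let go of it. Then turn the spring-return selector knob on top of the coil tester clockwise from its rest to the third click (the green dot), without running on to the fourth, and finish while still holding the knob there: it springs back if released. Leave the coil standing on the pad and the other things on the bench where they are.

Things in the scene. Friction and masses are not known exactly. Their poses are not given: they have to be found in the camera images.
- coil_center (a point): Centre of the coil, half-way up: copper-coloured square block, 50 x 50 mm in section, 100 mm long with its dark end plates, all flush. Its z axis runs from the bottom plate to the top plate, which has two posts. It starts lying on one side, top end roughly to the robot's right (-y), centre 25 mm above the bench; it may lie on either side of the pad, the tester on the other.
- coil: The same coil as a whole, loose, 0.2 to 0.4 kg, centre of mass at its centre; origin and axes as coil_center. The two binding posts (red and black, 11 mm thick) stick out 16 mm from its top plate.
- pad: Flat test pad, 150 x 150 mm, 3 mm thick, white with an orange border, fixed to the bench between the coil and the tester. Origin at the centre of its underside, z up, sides along its x and y.
- tester: Coil tester: light grey box 180 (x) x 220 (y) x 70 mm high, fixed, dark top panel with the selector knob, a blue display and two sockets 10 mm tall (92 mm beyond the knob in x). Origin at the centre of its underside, z up; the knob's axis is at x = -35 mm, y = 0.
- selector_grip (a point): On the knob's vertical axis at grip height, 28 mm above the panel. Knob: grey disc 50 mm across, 4 mm tall, under a black bar 44 mm long, 14 mm wide, top 10 mm above this point, foot 24 mm below. The point turns with the knob; the bar lies along its x axis turned +0.63 rad about z (anticlockwise from above), white-marked pointer at the bar's negative end.
- selector (a joint): Knob angle in rad, 0 at rest, growing clockwise seen from above, end stop 2.10. A click every 0.42: third (green dot) at 1.26, fourth 1.68. A return spring, 0.08 Nm at rest, 0.12 Nm at the third click, drives it back to 0 if let go. Each click adds a torque ripple of 0.06 Nm: resisting most a quarter pitch past a stop, helping most a quarter pitch before the next.
- pale_block: Bystander: pale wooden terminal block 60 x 100 x 46 mm. Loose; leave alone. Origin at the centre of its underside.
- orange_block: Bystander: orange terminal block 60 x 100 x 46 mm. Loose; leave alone. Origin at the centre of its underside.
- bobbin: Bystander: square-flanged brown coil bobbin 75 x 75 x 62 mm. Loose; leave alone. Origin at the centre of its underside.
- meter: Bystander: yellow hand-held meter 150 x 75 x 41 mm. Loose; leave alone. Origin at the centre of its underside.
- driver: Bystander: screwdriver lying down, about 25 mm thick. Loose; leave alone.
- mug: Bystander: blue mug, 80 mm across, 90 mm tall. Loose; leave alone. Origin at the centre of its underside.
Mind the look-alikes: they are no part of the job. Leave any pink or purple look-alike of the coil alone.

How it is judged:
On the way, in this order (a step that is already met when the one before it is completed fails the run):
1. the coil stands upright on the pad, let go (angle between coil_center's own z axis and vertical below 0.12 rad and x of coil_center in the frame of pad between -0.05 and 0.05 m and y of coil_center in the frame of pad between -0.05 and 0.05 m and z of coil_center in the frame of pad between 0.048 and 0.058 m and contact force between the fingers and coil below 0.1 N and linear speed of coil below 0.03 m/s), for 0.3 s.
2. the fingers hold the selector at the third click (value of joint selector between 1.11 and 1.41 rad and contact force between the fingers and selector above 2 N), for 0.5 s.
At the end, for the whole second after the job is handed in: Coil upright (within 7 degrees, posts up), standing on the pad with its centre within 50 mm of the pad's centre along both pad sides, at rest and not touched; the selector held by the fingers (over 2 N) within 0.15 rad of the third click (1.26 rad) (all of step 1 and all of step 2); the arm keeps its last pose, push and grip.
It fails at once if the selector is run on towards the fourth click (value of joint selector above 1.58 rad).
It fails at once if a bystander is moved more than 30 mm (distance of any of pale_block, orange_block, bobbin, meter, driver, mug from where it was at the start of the episode above 0.03 m).
It also fails if it takes over 70 s, if anything falls off the work surface, if the arm or the gripper's body presses on something with over 40 N, if the wrist force passes 120 N, or if a joint passes its speed limit or range.

## Working session

There is one attempt and no reset: what is moved stays moved. The work goes in short steps, Python scripts to look and compute and a shell command to move; the robot and the scene stay as the last step left them, time stands still between calls to the robot, and variables do not carry over. Pictures are saved under pics/ and viewed, and the job is handed in when it is done.

```bash
ls; mkdir -p pics
python3 - <<'E'
from rig import manip
import cv2
print(manip.observe())
for n in ("scene","top","wrist"):
    c=manip.read_camera(n); cv2.imwrite(f"pics/{n}0.png",c["color"])
    print(n,c["fovy"],c["cx"],c["cy"],c["distortion"],c.get("view",c.get("mount")))
E
```

```text
pics
{'time_s': 0.0, 'joint_positions': array([ 1.15941630e+00,  4.80822186e-01,  1.59690072e+00, -2.19746672e-05,
        1.06512678e+00, -4.66388183e-02]), 'qvel': array([ 0.00188261,  0.00047883,  0.00035298, -0.00036901, -0.00028126,
       -0.00025587]), 'joint_torque': array([ 8.54386162e-04, -9.50620651e+01, -4.30197465e+01, -8.25188681e-05,
        1.21879630e-02, -4.62820344e-05]), 'eef_pos': array([0.23167847, 0.60679453, 0.19766869]), 'orientation': array([-0.40127108,  0.5827605 ,  0.40079012,  0.58201289]), 'wrist_force': array([-0.48253304,  0.1570548 , -0.10486592]), 'torque': array([-0.00793237,  0.03467027, -0.05129706]), 'width': 1.0042167265531063}
scene 55.84535400109733 322.9954312417234 197.8631743559863 [-0.02204592  0.          0.          0.          0.        ] [[-0.80164765  0.59759425 -0.01556127  0.48104364]
 [ 0.41869912  0.54270717 -0.72812085 -0.17975388]
 [-0.42667562 -0.59021186 -0.68527212  1.75219348]
 [ 0.          0.          0.          1.        ]]
top 53.07137118947742 317.08622483784353 195.58578969981278 [-0.07614253  0.          0.          0.          0.        ] [[ 0.00195161 -0.99975017  0.02226652 -0.02785079]
 [-0.99725118 -0.00359504 -0.07400778  0.56899261]
 [ 0.07406934 -0.02206088 -0.99700905  1.37756991]
 [ 0.          0.          0.          1.        ]]
wrist 71.34709651967539 321.6298178224691 198.12472769178663 [-0.0269614  0.         0.         0.         0.       ] [[-3.01445095e-04 -2.62211984e-01  9.65010251e-01 -1.76484099e-01]
 [-1.44829706e-04 -9.65010273e-01 -2.62212035e-01  6.73926762e-02]
 [ 9.99999944e-01 -2.18804683e-04  2.52921529e-04 -1.44661533e-03]
 [ 0.00000000e+00  0.00000000e+00  0.00000000e+00  1.00000000e+00]]
```

View pics/top0.png

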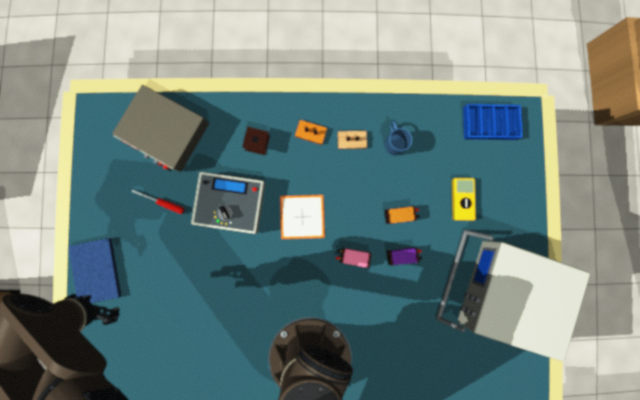

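View pics/scene0.png

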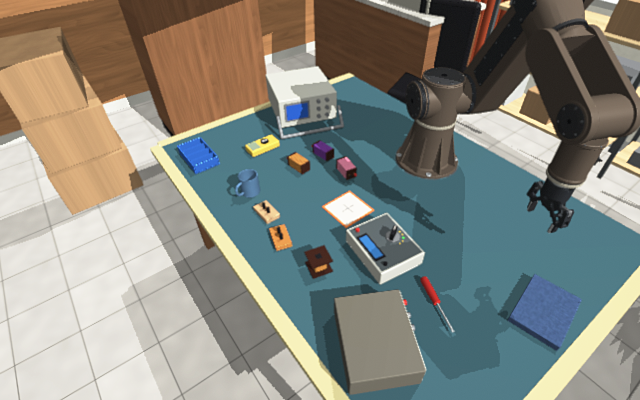

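View pics/wrist0.png

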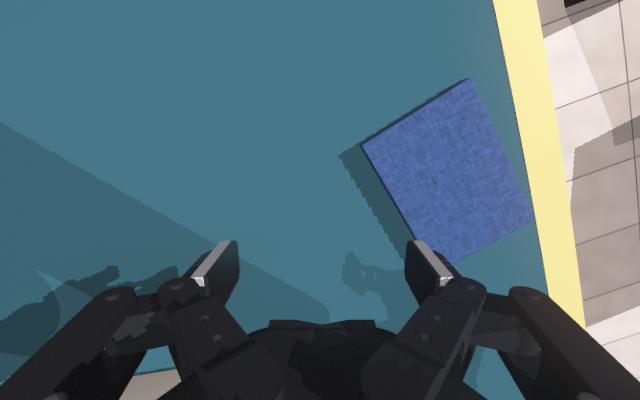

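The top view (image up = +x, right = -y) shows the copper coil at about (401,215), pad (303,217), tester (228,203), pink (355,257) and purple (403,256) look-alikes, and the meter (465,198).

```bash
cat > h.py <<'E'
from rig import manip
import numpy as np, cv2
from scipy.spatial.transform import Rotation as R
def cam(name):
    s=manip.observe(); c=manip.read_camera(name)
    f=200/np.tan(np.radians(c["fovy"])/2)
    c["K"]=np.array([[f,0,c["cx"]],[0,f,c["cy"]],[0,0,1]]); c["D"]=np.array(c["distortion"],float)
    if "view" in c: c["c2w"]=np.linalg.inv(c["view"])
    else:
        T=np.eye(4);T[:3,:3]=R.from_quat(s["orientation"]).as_matrix();T[:3,3]=s["eef_pos"]; c["c2w"]=T@c["mount"]
    return c
def rays(c,px):
    n=cv2.undistortPoints(np.array(px,float).reshape(-1,1,2),c["K"],c["D"]).reshape(-1,2)
    return np.c_[n,np.ones(len(n))]
def plane(c,px,z):
    d=rays(c,px)@c["c2w"][:3,:3].T; o=c["c2w"][:3,3]
    return o+d*((z-o[2])/d[:,2])[:,None]
def cloud(c):
    h,w=c["z_map"].shape; u,v=np.meshgrid(np.arange(w),np.arange(h))
    r=rays(c,np.stack([u.ravel(),v.ravel()],1)); P=r*c["z_map"].reshape(-1,1)
    return (P@c["c2w"][:3,:3].T+c["c2w"][:3,3]).reshape(h,w,3)
def blob(c,lo,hi,box=None):
    m=cv2.inRange(cv2.cvtColor(c["color"],cv2.COLOR_BGR2HSV),np.array(lo),np.array(hi))
    if box is not None:
        k=np.zeros_like(m); x0,y0,x1,y1=box; k[y0:y1,x0:x1]=255; m&=k
    cs,_=cv2.findContours(m,cv2.RETR_EXTERNAL,cv2.CHAIN_APPROX_NONE)
    return m,max(cs,key=cv2.contourArea)
def show(c,name,crop=None,s=1):
    im=c["color"]
    if crop: x0,y0,x1,y1=crop; im=im[y0:y1,x0:x1]
    cv2.imwrite(f"pics/{name}.png",cv2.resize(im,None,fx=s,fy=s,interpolation=cv2.INTER_CUBIC))
def rect(P):
    (cx,cy),(w,h),a=cv2.minAreaRect(P[:,:2].astype(np.float32)*1000)
    return cx/1000,cy/1000,w,h,a
E
python3 - <<'E'
from h import *
c=cam("top"); P=cloud(c)
for n,p in dict(coil=(401,215),pad=(303,217),tester=(215,215),knob=(222,213),pink=(355,257),meter=(465,198),mug=(399,137)).items():
    print(n,P[p[1],p[0]].round(3))
show(c,"topz",(180,120,500,280),2.5)
m=(P[...,2]>0.04)&(P[...,2]<0.06)
m[:, :380]=0; m[:, 425:]=0; m[:195]=0; m[235:]=0
print("coil",rect(P[m]), m.sum())
pm,ct=blob(c,(0,100,100),(25,255,255),(270,185,335,250))
print("pad",rect(plane(c,ct.reshape(-1,2),0.003)))
m=(P[...,2]>0.064)&(P[...,2]<0.075); m[:, :180]=0; m[:,270:]=0; m[:165]=0;m[240:]=0
print("tester",rect(P[m]),m.sum())
m=(P[...,2]>0.095)&(P[...,2]<0.115); m[:, :180]=0; m[:,270:]=0; m[:165]=0;m[240:]=0
print("knob",rect(P[m]),P[m].mean(0),m.sum())
E
```

```text
coil [ 0.501 -0.314  0.051]
pad [0.495 0.023 0.002]
tester [0.499 0.318 0.068]
knob [0.505 0.286 0.109]
pink [ 0.358 -0.155  0.046]
meter [ 0.561 -0.545  0.04 ]
mug [ 0.784 -0.322  0.004]
coil (0.5030667724609375, -0.31583175659179685, 49.63912582397461, 103.0384521484375, 6.47544002532959) 428
pad (0.49671249389648436, 0.026409706115722655, 151.79638671875, 154.8029327392578, 0.4700101315975189)
tester (0.5422164916992187, 0.2782309265136719, 223.17218017578125, 180.5850067138672, 82.1060562133789) 3145
knob (0.5069067077636719, 0.282857666015625, 43.3337516784668, 14.520288467407227, 28.93732452392578) [0.50667741 0.28212776 0.10657176] 66
```

View pics/topz.png

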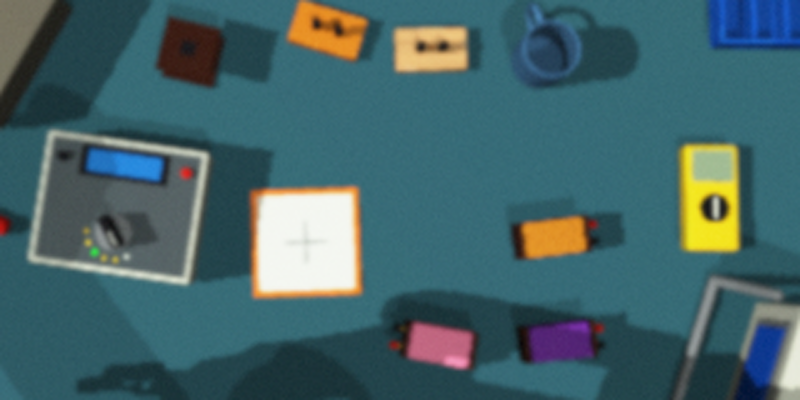

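```bash
cat >> h.py <<'E'
def go(target,jaw_deg=None):
    s=manip.observe(); M=R.from_quat(s["orientation"]).as_matrix()
    d=M.T@(np.array(target)-s["eef_pos"])/0.6
    jz=np.degrees(np.arctan2(M[1,2],M[0,2]))
    out="shares %s  |d|=%.0fmm jawyaw=%.2f tilt(x axis)=%s q6=%.2f"%(d.round(4),np.linalg.norm(d)*600,jz,M[:,0].round(4),s["joint_positions"][5])
    if jaw_deg is not None:
        t=-(jaw_deg-jz); t=(t+90)%180-90   # tool x down: + turn = clockwise from above
        out+=" turn %.2f deg = %.4f share"%(t,t/30)
    print(out,"pos",s["eef_pos"].round(4),"F",s["wrist_force"].round(2),"w %.3f t %.2f"%(s["width"],s["time_s"]))
E
python3 -c "
from h import *
go((0.52,0.15,0.25),6.5);go((0.50,-0.27,0.25),6.5)"
```

```text
shares [-0.0864 -0.7205 -0.5402]  |d|=543mm jawyaw=69.10 tilt(x axis)=[-3.e-04 -7.e-04 -1.e+00] q6=-0.05 turn 62.60 deg = 2.0866 share pos [0.2318 0.607  0.1979] F [ 0.03  1.05 -0.38] w 1.001 t 0.20
shares [-0.0859 -0.9391 -1.206 ]  |d|=919mm jawyaw=69.10 tilt(x axis)=[-3.e-04 -7.e-04 -1.e+00] q6=-0.05 turn 62.60 deg = 2.0866 share pos [0.2318 0.607  0.1979] F [ 0.03  1.05 -0.38] w 1.001 t 0.20
```

```bash
python3 -m pendant '-0.0864 -0.7205 -0.5402 1 1;-0.0864 -0.7205 -0.5402 1 1;-0.0864 -0.7205 -0.5402 1 1;-0.0864 -0.7205 -0.5402 1 1;-0.0864 -0.7205 -0.5402 1 1' 20; python3 -c "
from h import *
go((0.54,0.10,0.25),6.5);go((0.50,-0.27,0.25),6.5)"
```

```text
time_s: 0.62
eef_pos: [0.343, 0.4301, 0.2183]
orientation: [-0.234, 0.667, 0.234, 0.667]
wrist_force: [1.2, 0.5, 0.1]
width: 1.004
shares [-0.0528 -0.6348 -0.0872]  |d|=386mm jawyaw=38.65 tilt(x axis)=[-0.e+00 -1.e-04 -1.e+00] q6=0.17 turn 32.15 deg = 1.0718 share pos [0.343  0.4301 0.2183] F [1.2  0.55 0.12] w 1.004 t 0.62
shares [-0.0527 -1.0747 -0.5244]  |d|=718mm jawyaw=38.65 tilt(x axis)=[-0.e+00 -1.e-04 -1.e+00] q6=0.17 turn 32.15 deg = 1.0718 share pos [0.343  0.4301 0.2183] F [1.2  0.55 0.12] w 1.004 t 0.62
```

```bash
python3 -m pendant '-0.0528 -0.6348 -0.0872 1 1;-0.0528 -0.6348 -0.0872 1 1;-0.0528 -0.6348 -0.0872 1 1;-0.0528 -0.6348 -0.0872 1 1;-0.0528 -0.6348 -0.0872 1 1' 20; python3 -c "
from h import *
go((0.54,0.10,0.25),6.5);go((0.47,-0.31,0.25),6.5)"
```

```text
time_s: 1.03
eef_pos: [0.4509, 0.2525, 0.2356]
orientation: [-0.053, 0.705, 0.053, 0.705]
wrist_force: [1.3, 1.1, 0.2]
width: 0.996
shares [-0.024  -0.2735  0.1087]  |d|=177mm jawyaw=8.63 tilt(x axis)=[ 2.e-04  1.e-04 -1.e+00] q6=0.30 turn 2.13 deg = 0.0709 share pos [0.4509 0.2525 0.2356] F [1.29 1.11 0.18] w 0.996 t 1.03
shares [-0.0241 -0.9316 -0.1091]  |d|=563mm jawyaw=8.63 tilt(x axis)=[ 2.e-04  1.e-04 -1.e+00] q6=0.30 turn 2.13 deg = 0.0709 share pos [0.4509 0.2525 0.2356] F [1.29 1.11 0.18] w 0.996 t 1.03
```

```bash
python3 -m pendant '-0.024 -0.93 -0.08 0.07 1;-0.024 -0.93 -0.08 0.07 1;-0.024 -0.93 -0.08 0.07 1;-0.024 -0.93 -0.08 0.07 1;-0.024 -0.93 -0.08 0.07 1' 20; python3 -c "
from h import *
go((0.49,-0.31,0.25),6.5)"
```

```text
time_s: 1.45
eef_pos: [0.4651, 0.0447, 0.2408]
orientation: [-0.043, 0.706, 0.043, 0.706]
wrist_force: [0.7, 0.6, -0.0]
width: 0.999
shares [-0.0153 -0.5918 -0.031 ]  |d|=356mm jawyaw=7.01 tilt(x axis)=[ 3.e-04 -0.e+00 -1.e+00] q6=-0.09 turn 0.51 deg = 0.0170 share pos [0.4651 0.0447 0.2408] F [ 0.73  0.62 -0.02] w 0.999 t 1.45
```

```bash
P='x'; python3 -m pendant '-0.0153 -0.5918 -0.031 0.017 1;-0.0153 -0.5918 -0.031 0.017 1;-0.0153 -0.5918 -0.031 0.017 1;-0.0153 -0.5918 -0.031 0.017 1;-0.0153 -0.5918 -0.031 0.017 1'; python3 -c "
from h import *
go((0.49,-0.31,0.25),6.5)"
```

```text
time_s: 1.87
eef_pos: [0.4796, -0.1633, 0.2462]
orientation: [-0.04, 0.706, 0.04, 0.706]
wrist_force: [1.3, 1.6, -0.7]
width: 1.001
shares [-0.0063 -0.245  -0.0104]  |d|=147mm jawyaw=6.48 tilt(x axis)=[ 3.e-04 -0.e+00 -1.e+00] q6=-0.50 turn -0.02 deg = -0.0008 share pos [ 0.4796 -0.1633  0.2462] F [ 1.29  1.63 -0.67] w 1.001 t 1.87
```

```bash
python3 -m pendant '-0.0063 -0.245 -0.0104 0 1;-0.0063 -0.245 -0.0104 0 1;-0.0063 -0.245 -0.0104 0 1;-0.0063 -0.245 -0.0104 0 1;-0.0063 -0.245 -0.0104 0 1'
python3 - <<'E'
from h import *
go((0.49,-0.31,0.25),6.5)
c=cam("wrist"); show(c,"w1"); P=cloud(c)
m=(P[...,2]>0.044)&(P[...,2]<0.056)&(np.hypot(P[...,0]-.503,P[...,1]+.316)<.075)
print("coil",rect(P[m]),m.sum(),P[m][:,2].mean())
E
```

```text
time_s: 2.28
eef_pos: [0.4904, -0.3125, 0.2495]
orientation: [-0.039, 0.706, 0.038, 0.706]
wrist_force: [-1.7, 1.0, 0.6]
width: 0.997
shares [-0.0008  0.0043 -0.0003]  |d|=3mm jawyaw=6.30 tilt(x axis)=[ 4.0e-04 -1.3e-03 -1.0e+00] q6=-0.73 turn -0.20 deg = -0.0066 share pos [ 0.4904 -0.3125  0.2495] F [-1.75  1.    0.59] w 0.997 t 2.28
coil (0.5008023986816407, -0.3155263977050781, 49.46791458129883, 100.34428405761719, 7.441720485687256) 2574 0.050430315242057024
```

View pics/w1.png

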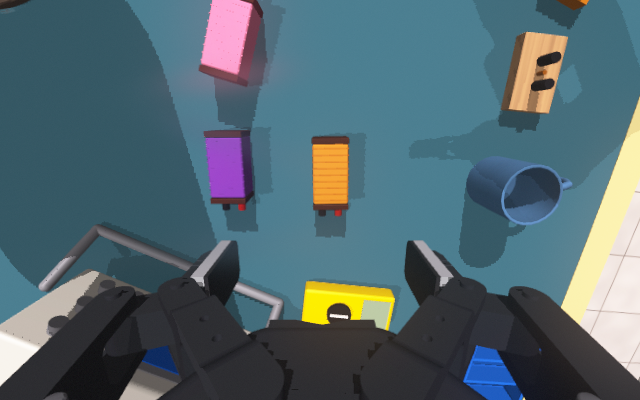

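```bash
python3 -c "
from h import *
go((0.5063,-0.3562,0.09),7.4)"
```

```text
shares [ 0.2656 -0.0793  0.0185]  |d|=167mm jawyaw=6.32 tilt(x axis)=[-3.e-04  0.e+00 -1.e+00] q6=-0.73 turn -1.08 deg = -0.0360 share pos [ 0.4901 -0.3101  0.2493] F [0.35 0.7  0.39] w 0.998 t 2.33
```

```bash
python3 -m pendant '0.2656 -0.0793 0.0185 -0.036 1;0.2656 -0.0793 0.0185 -0.036 1;0.2656 -0.0793 0.0185 -0.036 1;0.2656 -0.0793 0.0185 -0.036 1;0.2656 -0.0793 0.0185 -0.036 1'; python3 -c "
from h import *
go((0.5063,-0.3562,0.005),7.4)
c=cam('wrist'); show(c,'w2')"
```

```text
time_s: 2.75
eef_pos: [0.5038, -0.3517, 0.0831]
orientation: [-0.044, 0.708, 0.049, 0.703]
wrist_force: [-2.0, 1.5, -0.7]
width: 1.0
shares [ 0.1301 -0.009   0.0041]  |d|=78mm jawyaw=7.57 tilt(x axis)=[-0.0077  0.0059 -1.    ] q6=-0.79 turn 0.17 deg = 0.0056 share pos [ 0.5038 -0.3517  0.0831] F [-1.98  1.52 -0.75] w 1.000 t 2.75
```

View pics/w2.png

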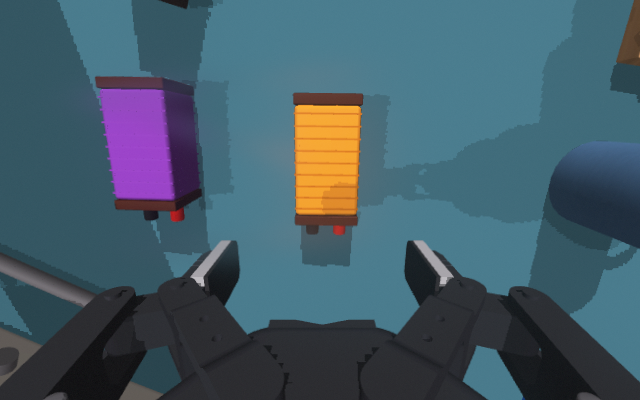

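```bash
python3 -m pendant '0 0 0 0 1;0 0 0 0 1'
python3 - <<'E'
from h import *
go((0.5063,-0.3562,0.005),7.4)
c=cam("wrist"); P=cloud(c)
m=(P[...,2]>0.044)&(P[...,2]<0.056)&(np.hypot(P[...,0]-.503,P[...,1]+.316)<.075)
print("coil",rect(P[m]),m.sum(),P[m][:,2].mean())
E
```

```text
time_s: 2.97
eef_pos: [0.5078, -0.3537, 0.0927]
orientation: [-0.047, 0.705, 0.046, 0.706]
wrist_force: [0.4, 0.7, 0.2]
width: 1.001
shares [ 0.1462 -0.0036 -0.0033]  |d|=88mm jawyaw=7.60 tilt(x axis)=[ 0.002  -0.0014 -1.    ] q6=-0.79 turn 0.20 deg = 0.0068 share pos [ 0.5078 -0.3537  0.0927] F [0.43 0.66 0.24] w 1.001 t 2.97
coil (0.5007081604003907, -0.3154570922851562, 49.7587776184082, 100.71656036376953, 6.754454135894775) 7981 0.0503979381224822
```

```bash
python3 -m pendant '0.06 -0.004 -0.004 0.02 1;0.1 -0.004 -0.004 0.02 1;0.13 -0.004 -0.004 0.02 1;0.146 -0.004 -0.004 0.02 1;0.146 -0.004 -0.004 0.02 1'
python3 - <<'E'
from h import *
go((0.5056,-0.3562,0.005),6.9)
c=cam("wrist"); show(c,"w3")
E
```

```text
time_s: 3.43
eef_pos: [0.5047, -0.3561, 0.0028]
orientation: [-0.043, 0.706, 0.043, 0.706]
wrist_force: [-0.5, 0.4, 0.9]
width: 1.003
shares [-0.0037 -0.0003  0.0015]  |d|=2mm jawyaw=6.99 tilt(x axis)=[-3.e-04  3.e-04 -1.e+00] q6=-0.79 turn 0.09 deg = 0.0029 share pos [ 0.5047 -0.3561  0.0028] F [-0.46  0.43  0.86] w 1.003 t 3.43
```

View pics/w3.png

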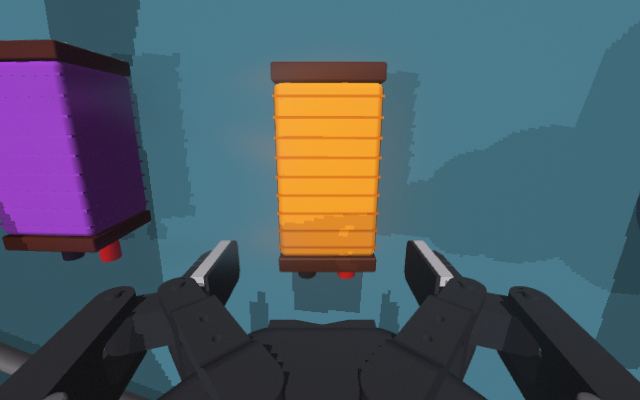

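```bash
python3 -m pendant '-0.005 0 0.001 0 -1;-0.005 0 0.001 0 -1;-0.005 0 0.001 0 -1;-0.005 0 0.001 0 -1;-0.005 0 0.001 0 -1' 20
python3 - <<'E'
from h import *
go((0.5056,-0.3562,0.005),6.9)
c=cam("wrist"); show(c,"w4")
E
```

```text
time_s: 3.9
eef_pos: [0.5064, -0.3572, 0.0075]
orientation: [-0.044, 0.705, 0.042, 0.706]
wrist_force: [-0.7, 2.2, 13.3]
width: 0.574
shares [ 0.0042  0.0018 -0.0011]  |d|=3mm jawyaw=6.97 tilt(x axis)=[ 0.002  -0.0015 -1.    ] q6=-0.78 turn 0.07 deg = 0.0024 share pos [ 0.5064 -0.3572  0.0075] F [-0.7   2.16 13.35] w 0.574 t 3.90
```

View pics/w4.png

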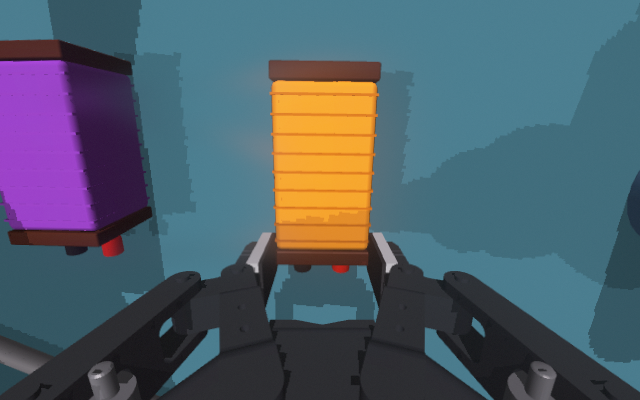

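```bash
python3 -m pendant '-0.04 0 0 0 -1;-0.08 0 0 0 -1;-0.12 0 0 0 -1;-0.16 0 0 0 -1;-0.16 0 0 0 -1' 20
python3 - <<'E'
from h import *
go((0.5056,-0.3562,0.005),6.9)
c=cam("wrist"); show(c,"w5")
c=cam("scene"); show(c,"s5",(220,100,420,240),4)
E
```

```text
time_s: 4.37
eef_pos: [0.5075, -0.3582, 0.1069]
orientation: [-0.044, 0.704, 0.041, 0.708]
wrist_force: [1.4, -0.9, -0.8]
width: 0.57
shares [ 0.1698  0.0044 -0.0036]  |d|=102mm jawyaw=6.97 tilt(x axis)=[ 0.0053 -0.0041 -1.    ] q6=-0.78 turn 0.07 deg = 0.0022 share pos [ 0.5075 -0.3582  0.1069] F [ 1.36 -0.92 -0.85] w 0.570 t 4.37
```

View pics/w5.png

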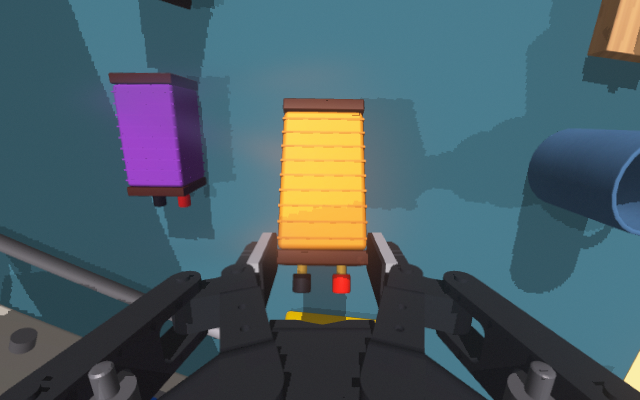

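View pics/s5.png

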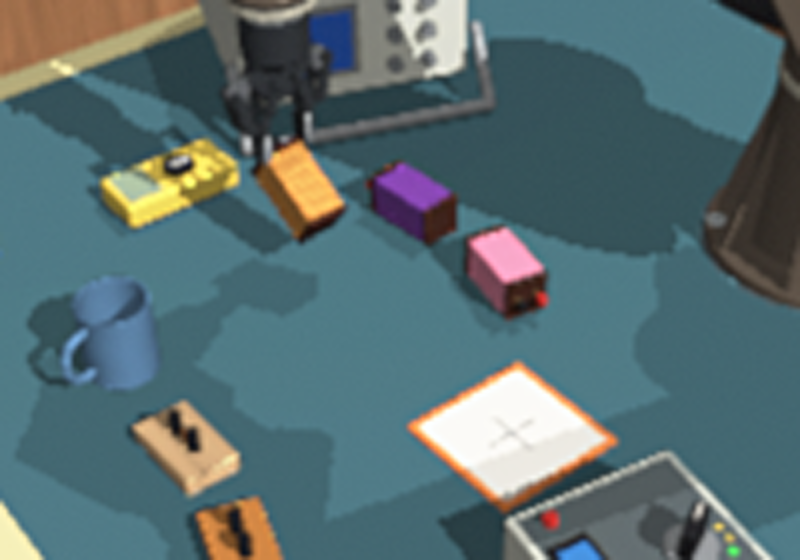

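```bash
cat >> h.py <<'E'
def tilt():
    c=cam("wrist"); P=cloud(c)
    m,_=blob(c,(8,120,120),(28,255,255)); m=cv2.erode(m,np.ones((5,5)))
    s=manip.observe(); d=np.linalg.norm(P-s["eef_pos"],axis=2)
    Q=P[(m>0)&(d<.2)&(c["z_map"]>0)]
    U,S,V=np.linalg.svd(Q-Q.mean(0),full_matrices=False); n=V[2]*np.sign(V[2,2]); a=V[0]
    print("face normal",n.round(3),"normal elev deg %.1f"%np.degrees(np.arcsin(n[2])),"long",a.round(3),"n",len(Q),"z range",Q[:,2].min().round(3),Q[:,2].max().round(3),"y",Q[:,1].min().round(3),Q[:,1].max().round(3),"x",Q[:,0].mean().round(4))
    return c
E
python3 -c "
from h import *
tilt()"
python3 -m pendant '-0.06 0 0 0 -1;-0.12 0 0 0 -1;-0.16 0 0 0 -1;-0.16 0 0 0 -1;-0.16 0 0 0 -1' 20; python3 -c "
from h import *
go((0.5056,-0.3562,0.205),6.9)
tilt()"
```

```text
face normal [-0.098  0.572  0.814] normal elev deg 54.5 long [ 0.079 -0.811  0.58 ] n 9531 z range 0.008 0.142 y -0.51 -0.291 x 0.501
time_s: 4.93
eef_pos: [0.5055, -0.3567, 0.198]
orientation: [-0.043, 0.706, 0.043, 0.706]
wrist_force: [-0.4, 0.5, -2.9]
width: 0.568
shares [-0.0117  0.0007  0.0002]  |d|=7mm jawyaw=6.97 tilt(x axis)=[ 7.e-04 -6.e-04 -1.e+00] q6=-0.78 turn 0.07 deg = 0.0022 share pos [ 0.5055 -0.3567  0.198 ] F [-0.41  0.46 -2.95] w 0.568 t 4.93
face normal [-0.066  0.597  0.8  ] normal elev deg 53.1 long [ 0.082 -0.795  0.6  ] n 9593 z range 0.186 0.24 y -0.38 -0.291 x 0.5008
```

```bash
python3 -c "
from h import *
go((0.510,0.045,0.20),-7.9)"
```

```text
shares [-0.005   0.6626  0.0896]  |d|=401mm jawyaw=6.96 tilt(x axis)=[-1.1e-03  8.0e-04 -1.0e+00] q6=-0.78 turn 14.86 deg = 0.4955 share pos [ 0.5048 -0.3561  0.1967] F [-0.72  0.48 -3.81] w 0.570 t 4.98
```

```bash
python3 -m pendant '-0.005 0.6626 0.0896 0.4955 -1;-0.005 0.6626 0.0896 0.4955 -1;-0.005 0.6626 0.0896 0.4955 -1;-0.005 0.6626 0.0896 0.4955 -1;-0.005 0.6626 0.0896 0.4955 -1' 20; python3 -c "
from h import *
go((0.510,0.045,0.20),-7.9);tilt()"
```

```text
time_s: 5.4
eef_pos: [0.5063, -0.1494, 0.1972]
orientation: [0.049, 0.707, -0.049, 0.704]
wrist_force: [1.0, 0.8, -1.8]
width: 0.565
shares [-0.0043  0.3217 -0.0387]  |d|=194mm jawyaw=-7.95 tilt(x axis)=[-0.0035  0.0013 -1.    ] q6=-0.21 turn -0.05 deg = -0.0015 share pos [ 0.5063 -0.1494  0.1972] F [ 1.01  0.77 -1.78] w 0.565 t 5.40
face normal [0.11  0.705 0.7  ] normal elev deg 44.5 long [ 0.101  0.693 -0.714] n 8100 z range 0.176 0.235 y -0.176 -0.092 x 0.5085
```

```bash
python3 -m pendant '-0.0043 0.08 -0.01 0 -1;-0.0043 0.16 -0.02 0 -1;-0.0043 0.3 -0.0387 0 -1;-0.0043 0.3217 -0.0387 0 -1;-0.0043 0.3217 -0.0387 0 -1' 20; python3 -m pendant '-0.0 0 0 0 -1' 20;python3 -c "
from h import *
go((0.510,0.045,0.20),-7.9);tilt()"
```

```text
time_s: 5.87
eef_pos: [0.5098, 0.0459, 0.2]
orientation: [0.049, 0.707, -0.048, 0.704]
wrist_force: [1.1, 0.7, -3.0]
width: 0.57
time_s: 5.95
eef_pos: [0.5102, 0.0474, 0.2001]
orientation: [0.048, 0.707, -0.047, 0.704]
wrist_force: [-0.2, 0.5, -2.5]
width: 0.572
shares [ 0.0001 -0.004   0.0002]  |d|=2mm jawyaw=-7.72 tilt(x axis)=[-0.0032  0.0012 -1.    ] q6=0.17 turn 0.18 deg = 0.0061 share pos [0.5102 0.0474 0.2001] F [-0.23  0.54 -2.53] w 0.572 t 5.95
face normal [0.119 0.799 0.589] normal elev deg 36.1 long [ 0.084  0.583 -0.808] n 6956 z range 0.171 0.237 y 0.019 0.094 x 0.5116
```

```bash
python3 -m pendant '0.065 0.02 0 0.006 -1;0.13 0.04 0 0.006 -1;0.19 0.06 0 0.006 -1;0.19 0.065 0 0.006 -1;0.19 0.065 0 0.006 -1' 20; python3 -c "
from h import *
go((0.527-.025*.137,0.169-.025*.99,0.1185),-7.9);c=tilt();show(c,'w6')"
```

```text
time_s: 6.42
eef_pos: [0.5147, 0.0812, 0.0859]
orientation: [0.049, 0.707, -0.05, 0.703]
wrist_force: [0.3, -0.2, -1.9]
width: 0.567
shares [-0.0545  0.106  -0.0005]  |d|=72mm jawyaw=-8.05 tilt(x axis)=[-6.e-03 -6.e-04 -1.e+00] q6=0.24 turn -0.15 deg = -0.0049 share pos [0.5147 0.0812 0.0859] F [ 0.3  -0.2  -1.87] w 0.567 t 6.42
face normal [-0.087  0.996  0.007] normal elev deg 0.4 long [-0.304 -0.02  -0.953] n 6724 z range 0.001 0.122 y -0.047 0.118 x 0.5129
```

View pics/w6.png

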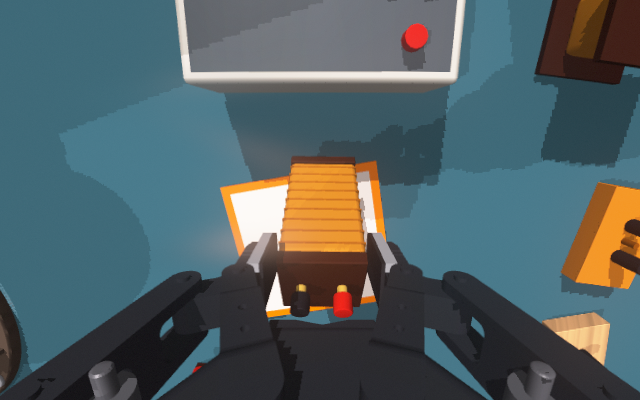

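```bash
python3 -m pendant '0 0.025 0 0 -1;-0.018 0.044 0 0 -1;-0.033 0.062 0 0 -1;-0.045 0.085 0 0 -1;-0.053 0.106 0 0 -1' 20; python3 -m pendant '0 0 0 0 -1;0 0 0 0 -1'; python3 -c "
from h import *
go((0.527-.025*.137,0.169-.025*.99,0.1185),-7.9);c=tilt();show(c,'w7')"
```

```text
time_s: 6.88
eef_pos: [0.5274, 0.1451, 0.1224]
orientation: [0.05, 0.704, -0.05, 0.707]
wrist_force: [0.8, -5.0, 11.6]
width: 0.567
time_s: 7.05
eef_pos: [0.5276, 0.1453, 0.1222]
orientation: [0.049, 0.704, -0.049, 0.707]
wrist_force: [-2.1, -7.3, 18.6]
width: 0.565
shares [ 0.0062 -0.0027 -0.0064]  |d|=6mm jawyaw=-7.99 tilt(x axis)=[ 0.0039 -0.     -1.    ] q6=0.35 turn -0.09 deg = -0.0029 share pos [0.5276 0.1453 0.1222] F [-2.13 -7.26 18.56] w 0.565 t 7.05
face normal [-0.961 -0.086  0.264] normal elev deg 15.3 long [-0.261 -0.043 -0.964] n 5870 z range 0.003 0.16 y -0.011 0.299 x 0.5269
```

View pics/w7.png

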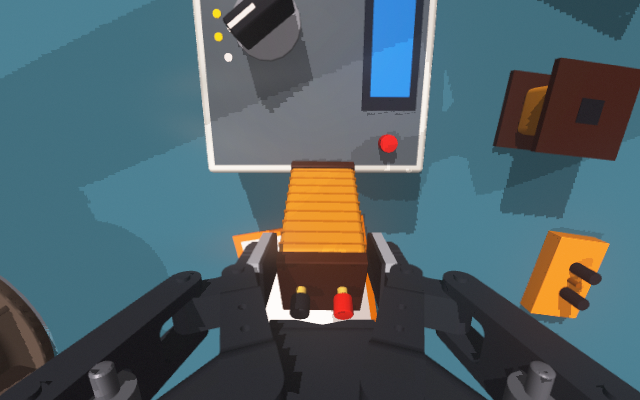

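```bash
python3 - <<'E'
s=open('h.py').read()
s=s.replace('m,_=blob(c,(8,120,120),(28,255,255)); m','m,_=blob(c,(8,120,120),(28,255,255),(282,60,362,256)); m').replace('(d<.2)','(d<.13)')
open('h.py','w').write(s)
E
python3 -m pendant '-0.05 0 0 0 -1;-0.05 -0.06 0 0 -1;-0.05 -0.13 0 0 -1;-0.05 -0.14 0 0 -1;-0.05 -0.14 0 0 -1'; python3 -c "
from h import *
go((0.527-.1*.137,0.169-.1*.99,0.0685),-7.9);c=tilt();show(c,'w8')"
```

```text
time_s: 7.52
eef_pos: [0.514, 0.0594, 0.1507]
orientation: [0.05, 0.705, -0.051, 0.706]
wrist_force: [0.4, 0.5, -2.3]
width: 0.573
shares [ 0.1371  0.0174 -0.0038]  |d|=83mm jawyaw=-8.21 tilt(x axis)=[ 8.e-04 -4.e-04 -1.e+00] q6=0.20 turn -0.31 deg = -0.0104 share pos [0.514  0.0594 0.1507] F [ 0.37  0.54 -2.3 ] w 0.573 t 7.52
face normal [0.143 0.928 0.344] normal elev deg 20.1 long [ 0.067  0.338 -0.939] n 4951 z range 0.111 0.186 y 0.052 0.086 x 0.5141
```

View pics/w8.png

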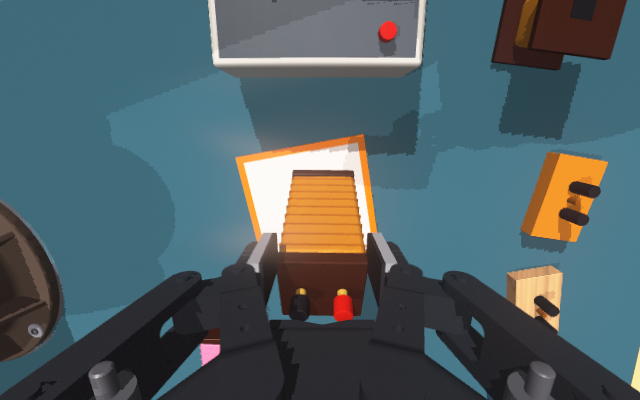

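```bash
python3 -c "
from h import *
go((0.4967,-0.015,0.09),-7.9)"
```

```text
shares [ 0.101  -0.129  -0.0113]  |d|=99mm jawyaw=-8.19 tilt(x axis)=[ 1.1e-03  1.0e-04 -1.0e+00] q6=0.20 turn -0.29 deg = -0.0098 share pos [0.5144 0.0606 0.1506] F [ 0.91  1.68 -2.57] w 0.566 t 7.57
```

```bash
python3 -m pendant '0.02 -0.03 -0.003 -0.01 -1;0.04 -0.06 -0.006 -0.01 -1;0.06 -0.09 -0.0113 -0.01 -1;0.08 -0.12 -0.0113 -0.01 -1;0.1 -0.129 -0.0113 -0.01 -1'; python3 -m pendant '0 0 0 0 -1;0 0 0 0 -1';python3 -c "
from h import *
go((0.4967,0.020,0.0765),-7.9);c=tilt()"
```

```text
time_s: 7.98
eef_pos: [0.4967, -0.0151, 0.0897]
orientation: [0.048, 0.705, -0.048, 0.706]
wrist_force: [0.9, -1.0, -2.4]
width: 0.567
time_s: 8.15
eef_pos: [0.4966, -0.0136, 0.0898]
orientation: [0.048, 0.706, -0.048, 0.705]
wrist_force: [-0.3, 0.8, -2.6]
width: 0.57
shares [ 0.0222  0.0555 -0.0074]  |d|=36mm jawyaw=-7.79 tilt(x axis)=[-6.e-04  3.e-04 -1.e+00] q6=0.05 turn 0.11 deg = 0.0038 share pos [ 0.4966 -0.0136  0.0898] F [-0.28  0.76 -2.63] w 0.570 t 8.15
face normal [0.133 0.904 0.406] normal elev deg 23.9 long [ 0.068  0.4   -0.914] n 5351 z range 0.052 0.125 y -0.02 0.017 x 0.4971
```

```bash
python3 -m pendant '0.008 0.012 -0.001 0 -1;0.015 0.026 -0.003 0 -1;0.019 0.04 -0.005 0 -1;0.021 0.052 -0.007 0 -1;0.022 0.062 -0.008 0 -1';python3 -m pendant '0 0 0 0 -1'; python3 -c "
from h import *
go((0.4967,0.025,0.0765),-7.9);c=tilt();show(c,'w9')"
```

```text
time_s: 8.62
eef_pos: [0.4965, 0.0246, 0.0764]
orientation: [0.048, 0.706, -0.048, 0.705]
wrist_force: [0.5, -0.3, -2.8]
width: 0.573
time_s: 8.7
eef_pos: [0.4967, 0.0246, 0.0765]
orientation: [0.048, 0.706, -0.047, 0.705]
wrist_force: [0.2, 0.6, -2.2]
width: 0.566
shares [ 0.      0.0006 -0.0001]  |d|=0mm jawyaw=-7.70 tilt(x axis)=[-1.e-04  1.e-04 -1.e+00] q6=0.12 turn 0.20 deg = 0.0068 share pos [0.4967 0.0246 0.0765] F [ 0.17  0.63 -2.24] w 0.566 t 8.70
face normal [0.106 0.829 0.549] normal elev deg 33.3 long [-0.078 -0.544  0.836] n 5643 z range 0.002 0.111 y 0.018 0.102 x 0.4976
```

View pics/w9.png

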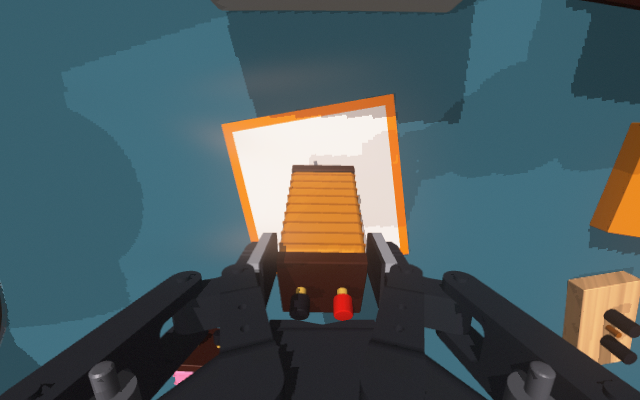

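```bash
sed -i 's/(282,60,362,256)/(288,180,358,250)/' h.py; python3 -c "
from h import *
c=tilt()";python3 -m pendant '0.002 0.0 0 0 -1;0.004 0.0 0 0 -1;0.006 0 0 0 -1;0.008 0 0 0 -1;0.008 0 0 0 -1';python3 -c "
from h import *
go((0.4967,0.025,0.0765),-7.9);c=tilt()"
```

```text
face normal [0.136 0.933 0.334] normal elev deg 19.5 long [ 0.053  0.33  -0.943] n 4225 z range 0.041 0.11 y 0.019 0.048 x 0.4969
time_s: 9.22
eef_pos: [0.4968, 0.0229, 0.0716]
orientation: [0.048, 0.705, -0.048, 0.705]
wrist_force: [0.7, -0.6, -1.9]
width: 0.568
shares [-0.0082  0.0034 -0.0006]  |d|=5mm jawyaw=-7.80 tilt(x axis)=[-1.e-04 -0.e+00 -1.e+00] q6=0.12 turn 0.10 deg = 0.0033 share pos [0.4968 0.0229 0.0716] F [ 0.67 -0.57 -1.92] w 0.568 t 9.22
face normal [0.137 0.928 0.348] normal elev deg 20.4 long [ 0.057  0.343 -0.938] n 4233 z range 0.038 0.105 y 0.017 0.047 x 0.497
```

```bash
python3 -m pendant '0.002 0.001 0 0 -1;0.004 0.002 0 0 -1;0.006 0.003 0 0 -1;0.008 0.004 0 0 -1;0.01 0.005 0 0 -1';python3 -c "
from h import *
go((0.4967,0.025,0.0765),-7.9);c=tilt()"
```

```text
time_s: 9.68
eef_pos: [0.4994, 0.0264, 0.0677]
orientation: [0.048, 0.704, -0.048, 0.707]
wrist_force: [-3.4, 6.6, 48.0]
width: 0.568
shares [-0.0148 -0.003  -0.0041]  |d|=9mm jawyaw=-7.79 tilt(x axis)=[ 4.5e-03  3.0e-04 -1.0e+00] q6=0.13 turn 0.11 deg = 0.0037 share pos [0.4994 0.0264 0.0677] F [-3.44  6.58 48.02] w 0.568 t 9.68
face normal [0.144 0.938 0.314] normal elev deg 18.3 long [ 0.018  0.315 -0.949] n 4201 z range 0.03 0.103 y 0.021 0.05 x 0.4991
```

```bash
python3 -m pendant '-0.003 0.008 0 0 -1;-0.003 0.016 0 0 -1;-0.002 0.024 0 0 -1;-0.001 0.032 0 0 -1;0.0 0.038 0 0 -1';python3 -c "
from h import *
go((0.4967,0.025,0.0765),-7.9);c=tilt()"
```

```text
time_s: 10.15
eef_pos: [0.5, 0.0492, 0.0655]
orientation: [0.048, 0.706, -0.048, 0.705]
wrist_force: [-0.8, -0.7, -0.3]
width: 0.569
shares [-0.0184 -0.0407 -0.0001]  |d|=27mm jawyaw=-7.76 tilt(x axis)=[-6.e-04 -1.e-04 -1.e+00] q6=0.17 turn 0.14 deg = 0.0047 share pos [0.5    0.0492 0.0655] F [-0.8  -0.69 -0.33] w 0.569 t 10.15
face normal [0.15  0.974 0.168] normal elev deg 9.7 long [-0.023  0.173 -0.985] n 3255 z range 0.026 0.097 y 0.043 0.061 x 0.4986
```

```bash
python3 -m pendant '0.002 0.002 0 0 -1;0.003 0.004 0 0 -1;0.004 0.006 0 0 -1;0.004 0.006 0 0 -1';python3 -c "
from h import *
go((0.4967,0.025,0.0765),-7.9);c=tilt()"
```

```text
time_s: 10.53
eef_pos: [0.5009, 0.0528, 0.0638]
orientation: [0.048, 0.705, -0.048, 0.706]
wrist_force: [-3.0, 4.7, 15.3]
width: 0.564
shares [-0.0212 -0.0468 -0.0007]  |d|=31mm jawyaw=-7.78 tilt(x axis)=[ 4.e-04  4.e-04 -1.e+00] q6=0.18 turn 0.12 deg = 0.0041 share pos [0.5009 0.0528 0.0638] F [-3.05  4.7  15.26] w 0.564 t 10.53
face normal [0.152 0.979 0.135] normal elev deg 7.8 long [-0.046  0.143 -0.989] n 3036 z range 0.023 0.095 y 0.046 0.062 x 0.4991
```

```bash
python3 -m pendant '0.0015 0 0 0 -1;0.003 0 0 0 -1;0.003 0 0 0 -1';python3 -c "
from h import *
go((0.4967,0.025,0.0765),-7.9);c=tilt()"
```

```text
time_s: 10.83
eef_pos: [0.5018, 0.053, 0.0627]
orientation: [0.048, 0.705, -0.048, 0.706]
wrist_force: [-2.7, 8.2, 26.8]
width: 0.569
shares [-0.0231 -0.0473 -0.002 ]  |d|=32mm jawyaw=-7.79 tilt(x axis)=[ 2.2e-03  8.0e-04 -1.0e+00] q6=0.18 turn 0.11 deg = 0.0035 share pos [0.5018 0.053  0.0627] F [-2.72  8.19 26.79] w 0.569 t 10.83
face normal [0.158 0.979 0.13 ] normal elev deg 7.4 long [-0.042  0.138 -0.99 ] n 2980 z range 0.023 0.095 y 0.046 0.062 x 0.4999
```

```bash
python3 -m pendant '-0.005 0 0 0 -1;-0.01 -0.005 0 0 -1;-0.013 -0.012 0 0 -1;-0.013 -0.02 0 0 -1;-0.013 -0.028 0 0 -1';python3 -m pendant '0 -0.008 0 0 -1;0 -0.015 0 0 -1;0.003 -0.02 0 0 -1;0.005 -0.022 0 0 -1;0.007 -0.022 0 0 -1';python3 -c "
from h import *
go((0.4967,0.025,0.0665),-7.9);c=tilt()"
```

```text
time_s: 11.3
eef_pos: [0.4982, 0.035, 0.0692]
orientation: [0.048, 0.706, -0.048, 0.705]
wrist_force: [0.5, 0.1, -1.7]
width: 0.569
time_s: 11.72
eef_pos: [0.4969, 0.0224, 0.0655]
orientation: [0.048, 0.705, -0.048, 0.706]
wrist_force: [-5.2, 8.0, 32.8]
width: 0.572
shares [-0.0016  0.0043 -0.0009]  |d|=3mm jawyaw=-7.82 tilt(x axis)=[ 5.e-04  3.e-04 -1.e+00] q6=0.12 turn 0.08 deg = 0.0025 share pos [0.4969 0.0224 0.0655] F [-5.22  7.97 32.84] w 0.572 t 11.72
face normal [0.159 0.959 0.235] normal elev deg 13.6 long [-0.035  0.244 -0.969] n 3661 z range 0.027 0.099 y 0.017 0.04 x 0.4956
```

```bash
python3 -m pendant '-0.0015 0.006 0 0 -1;-0.0015 0.012 0 0 -1;-0.0005 0.018 0 0 -1;0.001 0.024 0 0 -1;0.002 0.028 0 0 -1';python3 -c "
from h import *
go((0.4967,0.025,0.0665),-7.9);c=tilt()"
```

```text
time_s: 12.18
eef_pos: [0.499, 0.0397, 0.0637]
orientation: [0.048, 0.706, -0.048, 0.705]
wrist_force: [-0.1, -0.5, -1.5]
width: 0.569
shares [-0.0046 -0.0247 -0.0005]  |d|=15mm jawyaw=-7.76 tilt(x axis)=[-1.e-04 -0.e+00 -1.e+00] q6=0.15 turn 0.14 deg = 0.0048 share pos [0.499  0.0397 0.0637] F [-0.1  -0.52 -1.51] w 0.569 t 12.18
face normal [0.157 0.978 0.137] normal elev deg 7.9 long [-0.043  0.145 -0.988] n 3045 z range 0.024 0.095 y 0.033 0.05 x 0.4971
```

```bash
python3 -m pendant '0.001 0.002 0 0 -1;0.002 0.004 0 0 -1;0.0015 0.004 0 0 0.2;0.0015 0.004 0 0 0.3;0.0015 0.004 0 0 0.5';python3 -m pendant '0 0 0 0 1;0 0 0 0 1;0 0 0 0 1';python3 -c "
from h import *
go((0.4967,0.025,0.0665),-7.9);c=tilt();show(c,'w10')"
```

```text
time_s: 12.65
eef_pos: [0.4992, 0.0415, 0.0631]
orientation: [0.048, 0.705, -0.048, 0.705]
wrist_force: [-0.3, 1.1, -0.0]
width: 0.746
time_s: 12.9
eef_pos: [0.4993, 0.0415, 0.0631]
orientation: [0.048, 0.705, -0.048, 0.706]
wrist_force: [-0.6, -0.4, 0.5]
width: 0.999
shares [-0.0056 -0.0278 -0.0006]  |d|=17mm jawyaw=-7.78 tilt(x axis)=[ 1.e-04 -0.e+00 -1.e+00] q6=0.16 turn 0.12 deg = 0.0039 share pos [0.4993 0.0415 0.0631] F [-0.59 -0.42  0.5 ] w 0.999 t 12.90
face normal [-0.164 -0.986  0.001] normal elev deg 0.1 long [ 0.084 -0.013  0.996] n 1979 z range 0.018 0.094 y 0.045 0.053 x 0.4976
```

View pics/w10.png

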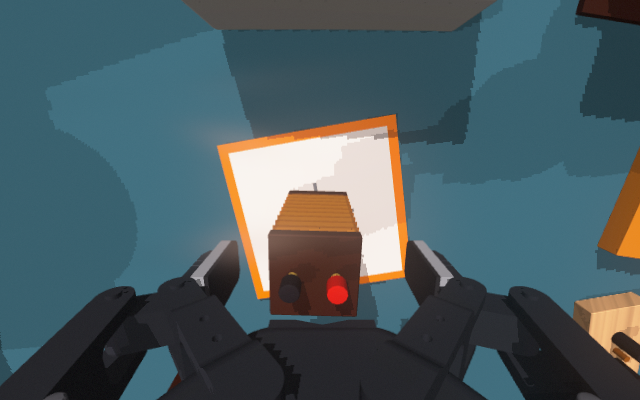

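The coil stands upright (face normal horizontal) near the pad centre; posts at (290,287) and (338,290) point up. I'll retreat straight up and check from above.

```bash
python3 -m pendant '-0.06 0 0 0 1;-0.12 0 0 0 1;-0.18 0 0 0 1;-0.24 0 0 0 1;-0.28 0 0 0 1'; python3 -c "
from h import *
# knob approach: tester axis -7.9, bar 28.5, jaw 118.5
c=cam('wrist');show(c,'w11');P=cloud(c)
m=(P[...,2]>.095)&(P[...,2]<.109)&(np.hypot(P[...,0]-.4967,P[...,1]-.026)<.05);print('coil top',rect(P[m]),P[m][:,2].mean())
go((0.507,0.283,0.25),118.5)"
```

```text
time_s: 13.37
eef_pos: [0.5, 0.0416, 0.2345]
orientation: [0.048, 0.704, -0.048, 0.707]
wrist_force: [1.2, 0.1, 0.4]
width: 0.997
coil top (0.491218994140625, 0.02543289566040039, 50.259647369384766, 50.031105041503906, 80.57069396972656) 0.10385680110749208
shares [-0.0201  0.3997 -0.0459]  |d|=242mm jawyaw=-7.77 tilt(x axis)=[ 7.7e-03  2.0e-04 -1.0e+00] q6=0.16 turn 53.73 deg = 1.7908 share pos [0.502  0.0416 0.2379] F [2.63 0.59 5.74] w 1.001 t 13.42
```

View pics/w11.png

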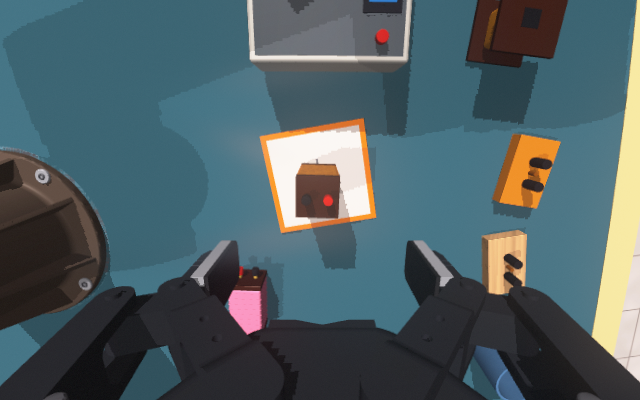

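```bash
python3 -m pendant '-0.02 0.3997 -0.0459 -1 1;-0.02 0.3997 -0.0459 -1 1;-0.02 0.3997 -0.0459 -1 1;-0.02 0.3997 -0.0459 -1 1;-0.02 0.3997 -0.0459 -1 1';python3 -m pendant '0 0 0 -1 1;0 0 0 -1 1;0 0 0 -1 1;0 0 0 -1 1;0 0 0 -1 1';python3 -c "
from h import *
go((0.507,0.283,0.25),118.5)"
```

```text
time_s: 13.83
eef_pos: [0.5033, 0.2515, 0.2416]
orientation: [-0.139, 0.693, 0.139, 0.693]
wrist_force: [0.8, -0.5, 1.0]
width: 0.996
time_s: 14.25
eef_pos: [0.5035, 0.2497, 0.2412]
orientation: [-0.313, 0.634, 0.313, 0.634]
wrist_force: [0.3, -0.3, -0.1]
width: 1.004
shares [-0.0147  0.0291  0.0477]  |d|=35mm jawyaw=52.62 tilt(x axis)=[-4.e-04 -2.e-04 -1.e+00] q6=-0.51 turn -65.88 deg = -2.1959 share pos [0.5035 0.2497 0.2412] F [ 0.26 -0.29 -0.12] w 1.004 t 14.25
```

```bash
python3 -m pendant '-0.0147 0.0291 0.0477 -1 1;-0.0147 0.0291 0.0477 -1 1;-0.0147 0.0291 0.0477 -1 1;-0.0147 0.0291 0.0477 -1 1;-0.0147 0.0291 0.0477 -1 1';python3 -m pendant '0 0 0 -1 1;0 0 0 -1 1;0 0 0 -1 1;0 0 0 -1 1;0 0 0 -1 1';python3 -c "
from h import *
go((0.507,0.283,0.25),118.5)
c=cam('wrist');show(c,'w12');P=cloud(c)
m=(P[...,2]>.1)&(P[...,2]<.115)&(np.hypot(P[...,0]-.507,P[...,1]-.283)<.04);print('bar',rect(P[m]),m.sum(),P[m].mean(0))
m=(P[...,2]>.066)&(P[...,2]<.0725)&(np.hypot(P[...,0]-.507,P[...,1]-.283)<.26);print('tester',rect(P[m]))"
```

```text
time_s: 14.67
eef_pos: [0.5074, 0.2829, 0.2501]
orientation: [-0.466, 0.532, 0.466, 0.532]
wrist_force: [-0.1, -0.2, -0.8]
width: 1.005
time_s: 15.08
eef_pos: [0.5074, 0.2827, 0.2502]
orientation: [-0.587, 0.394, 0.587, 0.394]
wrist_force: [-0.7, -0.4, 0.0]
width: 0.999
shares [0.0003 0.0005 0.0007]  |d|=1mm jawyaw=112.28 tilt(x axis)=[-1.e-04 -0.e+00 -1.e+00] q6=-1.50 turn -6.22 deg = -0.2073 share pos [0.5074 0.2827 0.2502] F [-0.71 -0.42  0.04] w 0.999 t 15.08
bar (0.5055205078125, 0.2844111633300781, 44.45545196533203, 13.963396072387695, 28.082794189453125) 445 [0.50487144 0.28411758 0.10857558]
tester (0.5351598510742187, 0.2625599365234375, 491.7948303222656, 197.91580200195312, 76.10933685302734)
```

View pics/w12.png

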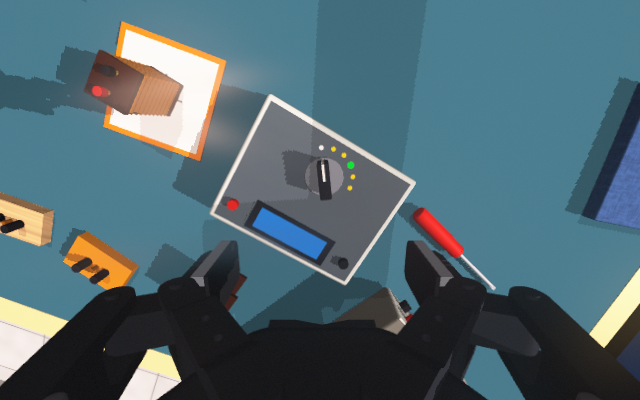

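```bash
python3 -c "
from h import *
go((0.506,0.284,0.13),118.2)"; python3 -m pendant '0.06 0.0015 0 -0.2 1;0.12 0.003 0 -0.2 1;0.18 0.003 0 -0.2 1;0.2 0.003 0 -0.2 1;0.2 0.003 0 -0.2 1';python3 -c "
from h import *
go((0.506,0.284,0.086),118.2)
c=cam('wrist');show(c,'w13')
P=cloud(c)
m=(P[...,2]>.1)&(P[...,2]<.115)&(np.hypot(P[...,0]-.507,P[...,1]-.283)<.04);print('bar',rect(P[m]),m.sum(),P[m].mean(0))"
```

```text
shares [0.2003 0.0014 0.0028]  |d|=120mm jawyaw=112.07 tilt(x axis)=[-1.e-04 -0.e+00 -1.e+00] q6=-1.50 turn -6.13 deg = -0.2043 share pos [0.5074 0.2827 0.2502] F [ 0.02 -0.15 -0.3 ] w 1.003 t 15.13
time_s: 15.55
eef_pos: [0.5036, 0.2811, 0.1269]
orientation: [-0.604, 0.367, 0.607, 0.363]
wrist_force: [-0.7, -1.1, 0.6]
width: 0.998
shares [ 0.0682 -0.0062  0.0025]  |d|=41mm jawyaw=117.82 tilt(x axis)=[-0.0051 -0.0025 -1.    ] q6=-1.60 turn -0.38 deg = -0.0127 share pos [0.5036 0.2811 0.1269] F [-0.69 -1.08  0.57] w 0.998 t 15.55
bar (0.5050680541992187, 0.2843013916015625, 44.12886428833008, 13.985799789428711, 28.366012573242188) 1061 [0.5036959  0.28352828 0.10847354]
```

View pics/w13.png

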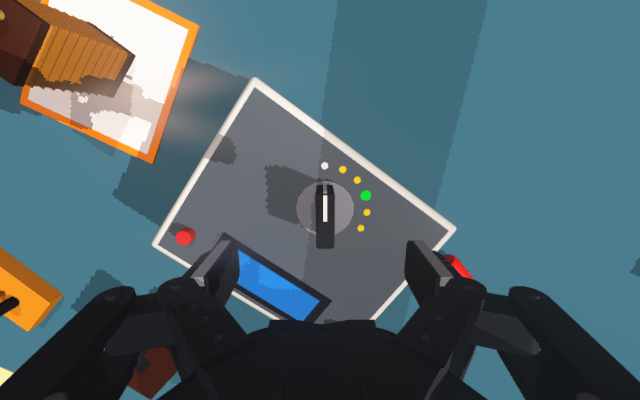

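```bash
python3 -m pendant '0 0 0 0 1';python3 -c "
from h import *
go((0.5055,0.2842,0.086),118.3)"
```

```text
time_s: 15.68
eef_pos: [0.5064, 0.2825, 0.1311]
orientation: [0.606, -0.364, -0.606, -0.364]
wrist_force: [0.8, 0.2, 1.1]
width: 1.002
shares [0.0752 0.0001 0.0033]  |d|=45mm jawyaw=118.01 tilt(x axis)=[ 9.e-04  4.e-04 -1.e+00] q6=-1.60 turn -0.29 deg = -0.0097 share pos [0.5064 0.2825 0.1311] F [0.76 0.18 1.09] w 1.002 t 15.68
```

```bash
python3 -m pendant '0.03 0 0.003 -0.01 1;0.055 0 0.003 -0.01 1;0.075 0 0.003 -0.01 1;0.075 0 0.003 -0.01 1' 20; python3 -c "
from h import *
go((0.5055,0.2842,0.086),118.3);c=cam('wrist');show(c,'w14')"
```

```text
time_s: 16.02
eef_pos: [0.5049, 0.2838, 0.0851]
orientation: [-0.607, 0.362, 0.607, 0.362]
wrist_force: [-1.4, -0.1, 0.3]
width: 1.003
shares [-0.0016 -0.0012  0.0001]  |d|=1mm jawyaw=118.39 tilt(x axis)=[-1.e-04 -1.e-04 -1.e+00] q6=-1.61 turn 0.09 deg = 0.0031 share pos [0.5049 0.2838 0.0851] F [-1.43 -0.12  0.29] w 1.003 t 16.02
```

View pics/w14.png

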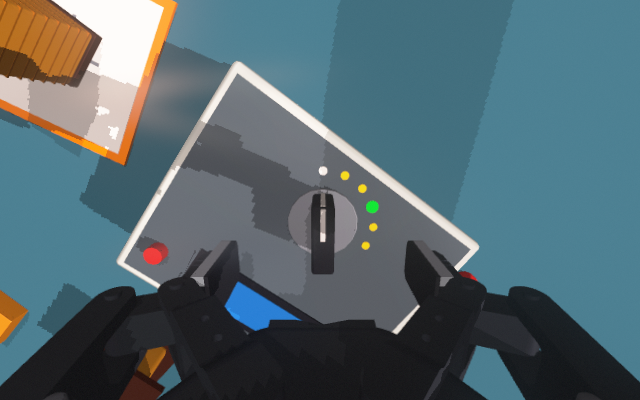

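Bar at (322,232), centred between the fingers and parallel to the pads. Closing.

```bash
python3 -m pendant '0 0 0 0 -1;0 0 0 0 -1;0 0 0 0 -1;0 0 0 0 -1;0 0 0 0 -1' 40; python3 -m pendant '0 0 0 0 -1;0 0 0 0 -1;0 0 0 0 -1' 60; python3 -c "
from h import *
go((0.5055,0.2842,0.086),118.3);c=cam('wrist');show(c,'w15')"
```

```text
time_s: 16.48
eef_pos: [0.5052, 0.284, 0.0858]
orientation: [0.608, -0.361, -0.608, -0.362]
wrist_force: [-1.2, 0.1, -0.5]
width: 0.3
time_s: 16.73
eef_pos: [0.5049, 0.2838, 0.0853]
orientation: [-0.608, 0.361, 0.608, 0.361]
wrist_force: [-0.9, 0.2, 0.6]
width: 0.002
shares [-0.0012 -0.0011  0.0001]  |d|=1mm jawyaw=118.52 tilt(x axis)=[-0. -0. -1.] q6=-1.61 turn 0.22 deg = 0.0074 share pos [0.5049 0.2838 0.0853] F [-0.91  0.25  0.58] w 0.002 t 16.73
```

View pics/w15.png

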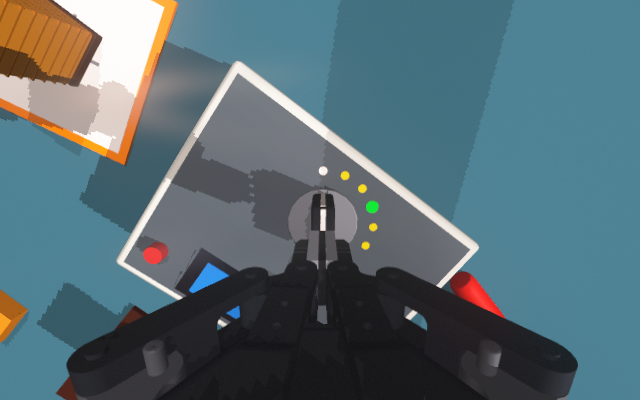

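Run:
```python
from h import *
c=cam('wrist'); s=manip.observe(); Minv=np.linalg.inv(c["c2w"])
def pr(p):
    q=Minv@np.r_[p,1]; return cv2.projectPoints(q[None,:3],np.zeros(3),np.zeros(3),c["K"],c["D"])[0].ravel().round(1),q[2]
print("tcp",pr(s["eef_pos"]),"grasp",pr(s["eef_pos"]+[0,0,.019]),"knobtop",pr(np.array([.5055,.2842,.108])))
P=cloud(c); T=np.eye(4);T[:3,:3]=R.from_quat(s["orientation"]).as_matrix();T[:3,3]=s["eef_pos"]
for v in range(190,300,6):
    print(v,[P[v,u].round(3).tolist() for u in (310,322,334)])
show(c,'w15z',(240,150,400,320),4)
```

```text
tcp (array([321.7, 226.9]), np.float64(0.18818135909800676)) grasp (array([321.8, 238.2]), np.float64(0.16984692456848682)) knobtop (array([321.9, 241.8]), np.float64(0.16637800725615304))
190 [[0.489, 0.266, 0.072], [0.485, 0.273, 0.074], [0.481, 0.281, 0.072]]
196 [[0.492, 0.268, 0.075], [0.486, 0.274, 0.084], [0.484, 0.282, 0.076]]
202 [[0.496, 0.27, 0.076], [0.486, 0.274, 0.099], [0.488, 0.284, 0.076]]
208 [[0.5, 0.272, 0.075], [0.487, 0.274, 0.108], [0.484, 0.281, 0.106]]
214 [[0.504, 0.274, 0.076], [0.489, 0.275, 0.111], [0.487, 0.282, 0.107]]
220 [[0.507, 0.276, 0.076], [0.493, 0.278, 0.109], [0.49, 0.284, 0.107]]
226 [[0.512, 0.278, 0.075], [0.497, 0.279, 0.108], [0.494, 0.286, 0.107]]
232 [[0.497, 0.272, 0.126], [0.494, 0.278, 0.125], [0.491, 0.283, 0.125]]
238 [[0.497, 0.273, 0.133], [0.494, 0.278, 0.133], [0.491, 0.283, 0.133]]
244 [[0.496, 0.273, 0.14], [0.494, 0.278, 0.141], [0.491, 0.283, 0.141]]
250 [[0.496, 0.273, 0.147], [0.494, 0.278, 0.147], [0.491, 0.282, 0.147]]
256 [[0.496, 0.273, 0.153], [0.494, 0.278, 0.152], [0.492, 0.283, 0.152]]
262 [[0.495, 0.273, 0.16], [0.494, 0.278, 0.157], [0.491, 0.282, 0.159]]
268 [[0.495, 0.273, 0.165], [0.497, 0.28, 0.156], [0.491, 0.282, 0.164]]
274 [[0.495, 0.273, 0.169], [0.5, 0.281, 0.156], [0.49, 0.281, 0.17]]
280 [[0.495, 0.273, 0.174], [0.502, 0.282, 0.157], [0.491, 0.281, 0.173]]
286 [[0.495, 0.274, 0.177], [0.504, 0.284, 0.157], [0.487, 0.279, 0.184]]
292 [[0.493, 0.273, 0.183], [0.507, 0.285, 0.156], [0.489, 0.279, 0.184]]
298 [[0.495, 0.274, 0.183], [0.509, 0.286, 0.157], [0.49, 0.28, 0.185]]
```

View pics/w15z.png

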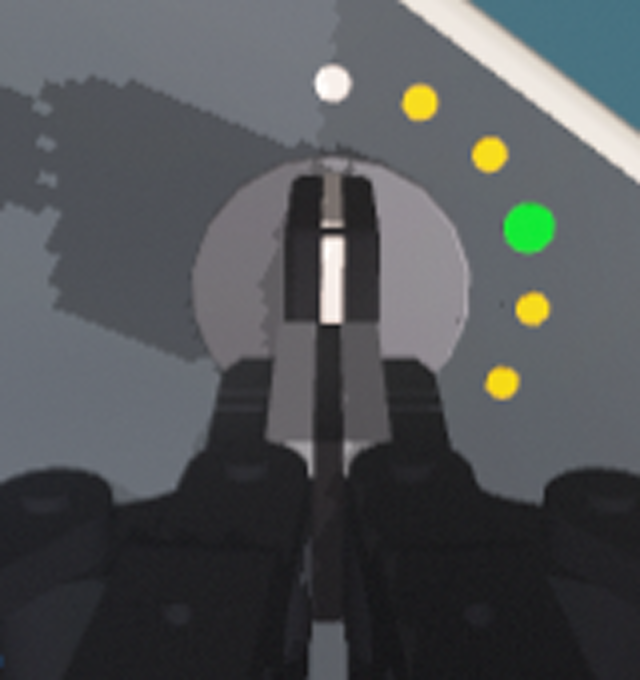

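The fingers shut above the bar: depth puts the closed pads at z 0.124–0.147, roughly 35 mm higher than the reported TCP implies. I'll open and measure the fingertips again.

```bash
python3 -m pendant '0 0 0 0 1;0 0 0 0 1;0 0 0 0 1;0 0 0 0 1;0 0 0 0 1' 20
python3 - <<'E'
from h import *
go((0.5055,0.2842,0.086),118.3)
c=cam('wrist'); s=manip.observe();P=cloud(c)
M=R.from_quat(s["orientation"]).as_matrix(); Q=(P-s["eef_pos"])@M*1000
for v in (240,244,250,256,262,270,280,286):
    print(v,[(u,Q[v,u].round(0).astype(int).tolist()) for u in (200,212,222,232,410,418,430)])
m=(P[...,2]>.1)&(P[...,2]<.115)&(np.hypot(P[...,0]-.507,P[...,1]-.283)<.04);print('bar',rect(P[m]),m.sum(),P[m].mean(0))
E
```

```text
time_s: 17.25
eef_pos: [0.5049, 0.2838, 0.0852]
orientation: [-0.608, 0.361, 0.608, 0.361]
wrist_force: [-0.1, -0.3, 0.2]
width: 0.711
shares [-0.0013 -0.0011  0.0001]  |d|=1mm jawyaw=118.53 tilt(x axis)=[-0. -0. -1.] q6=-1.61 turn 0.23 deg = 0.0076 share pos [0.5049 0.2838 0.0852] F [-0.07 -0.28  0.23] w 0.711 t 17.25
240 [(200, [14, -16, -91]), (212, [15, -16, -82]), (222, [13, -15, -74]), (232, [14, -16, -67]), (410, [15, -16, 66]), (418, [14, -16, 71]), (430, [13, -15, 80])]
244 [(200, [14, -19, -91]), (212, [14, -19, -82]), (222, [14, -19, -74]), (232, [13, -19, -67]), (410, [15, -20, 66]), (418, [14, -19, 72]), (430, [15, -19, 81])]
250 [(200, [14, -24, -91]), (212, [13, -24, -82]), (222, [15, -24, -75]), (232, [-54, 9, -43]), (410, [-55, 9, 42]), (418, [15, -24, 72]), (430, [14, -24, 81])]
256 [(200, [12, -28, -91]), (212, [12, -28, -82]), (222, [15, -29, -76]), (232, [-60, 9, -41]), (410, [-60, 9, 41]), (418, [14, -29, 73]), (430, [15, -29, 82])]
262 [(200, [14, -34, -92]), (212, [13, -34, -83]), (222, [13, -34, -75]), (232, [-66, 9, -40]), (410, [-75, 14, 36]), (418, [-66, 9, 42]), (430, [14, -34, 82])]
270 [(200, [12, -40, -93]), (212, [-82, 14, -42]), (222, [-85, 16, -37]), (232, [-82, 14, -34]), (410, [-83, 14, 33]), (418, [-84, 15, 36]), (430, [-85, 16, 40])]
280 [(200, [11, -48, -93]), (212, [-88, 14, -39]), (222, [-88, 14, -36]), (232, [-88, 14, -32]), (410, [-88, 14, 32]), (418, [-89, 14, 34]), (430, [-89, 14, 39])]
286 [(200, [-85, 9, -46]), (212, [-92, 14, -38]), (222, [-92, 14, -35]), (232, [-93, 14, -31]), (410, [-92, 14, 30]), (418, [-92, 14, 33]), (430, [-92, 14, 37])]
bar (0.5052080383300781, 0.2844031982421875, 44.3426399230957, 13.878646850585938, 28.152179718017578) 1627 [0.50330965 0.28327263 0.10838158]
```

```bash
python3 -m pendant '0 0 0 0 1;0 0 0 0 1;0.015 0 0 -0.005 1;0.03 0 0 -0.005 1;0.03 0 0 0 1' 20; python3 -m pendant '0.01 0 0 0 1;0.02 0 0 0 1;0.032 0 0 0 1;0.032 0 0 0 1';python3 -c "
from h import *
go((0.5055,0.2842,0.047),118.3);c=cam('wrist');show(c,'w16')"
```

```text
time_s: 17.72
eef_pos: [0.5038, 0.2833, 0.0651]
orientation: [-0.607, 0.362, 0.608, 0.361]
wrist_force: [-0.0, 0.0, -0.8]
width: 1.002
time_s: 18.05
eef_pos: [0.5042, 0.2834, 0.0465]
orientation: [-0.607, 0.362, 0.608, 0.361]
wrist_force: [-0.6, -1.1, 0.1]
width: 0.998
shares [-0.0009 -0.0026  0.0001]  |d|=2mm jawyaw=118.52 tilt(x axis)=[-1.7e-03 -8.0e-04 -1.0e+00] q6=-1.61 turn 0.22 deg = 0.0074 share pos [0.5042 0.2834 0.0465] F [-0.57 -1.11  0.1 ] w 0.998 t 18.05
```

View pics/w16.png

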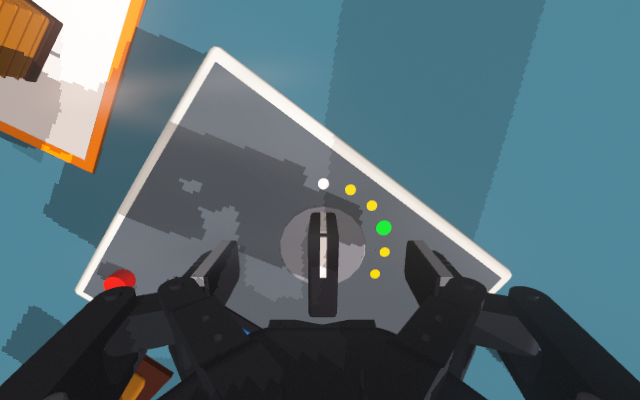

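```bash
python3 -m pendant '-0.001 0 0 0 -1;-0.001 0 0 0 -1;-0.001 0 0 0 -1;-0.001 0 0 0 -1;-0.001 0 0 0 -1' 30; python3 -m pendant '0 0 0 0 -1;0 0 0 0 -1;0 0 0 0 -1' 60; python3 -c "
from h import *
go((0.5055,0.2842,0.047),118.3);c=cam('wrist');show(c,'w17')"
```

```text
time_s: 18.52
eef_pos: [0.5051, 0.2839, 0.0489]
orientation: [0.608, -0.361, -0.608, -0.362]
wrist_force: [-0.3, 0.3, 0.0]
width: 0.3
time_s: 18.77
eef_pos: [0.5049, 0.2842, 0.049]
orientation: [-0.608, 0.361, 0.608, 0.362]
wrist_force: [-3.7, 2.8, 5.2]
width: 0.146
shares [ 0.0033 -0.0009 -0.0005]  |d|=2mm jawyaw=118.51 tilt(x axis)=[ 1.e-04  5.e-04 -1.e+00] q6=-1.61 turn 0.21 deg = 0.0069 share pos [0.5049 0.2842 0.049 ] F [-3.74  2.81  5.23] w 0.146 t 18.77
```

View pics/w17.png

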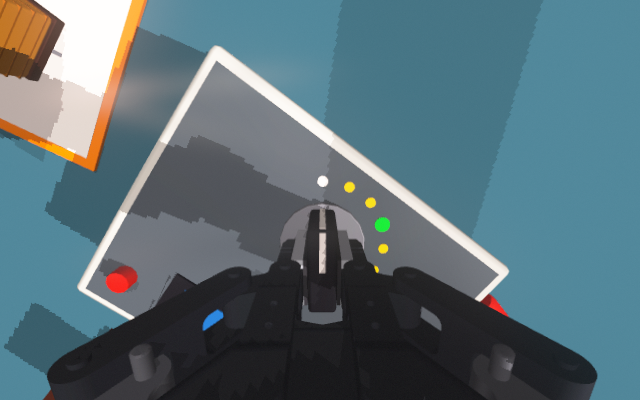

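```bash
python3 -m pendant '0 0 0 0.2 -1;0 0 0 0.4 -1;0 0 0 0.6 -1;0 0 0 0.8 -1;0 0 0 1 -1' 80; python3 -c "
from h import *
go((0.5055,0.2842,0.049),46.1);c=cam('wrist');show(c,'w18')"
```

```text
time_s: 19.23
eef_pos: [0.5046, 0.2852, 0.0491]
orientation: [-0.492, 0.507, 0.493, 0.508]
wrist_force: [-7.7, 16.6, 5.1]
width: 0.145
shares [ 0.0002 -0.0015 -0.0017]  |d|=1mm jawyaw=88.21 tilt(x axis)=[ 1.0e-04  1.7e-03 -1.0e+00] q6=-1.08 turn 42.11 deg = 1.4036 share pos [0.5046 0.2852 0.0491] F [-7.68 16.57  5.08] w 0.145 t 19.23
```

View pics/w18.png

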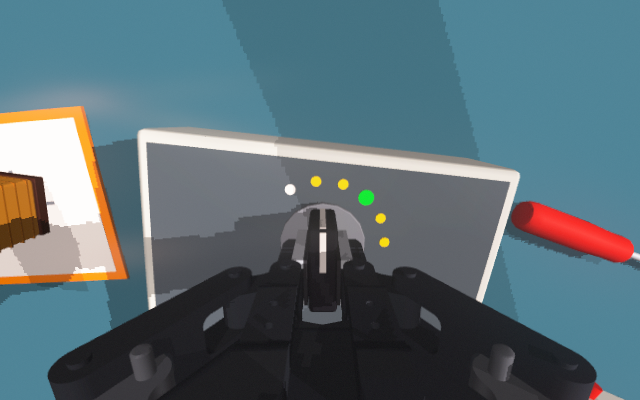

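```bash
python3 -m pendant '0 0.001 0.002 0.2 -1;0 0.001 0.002 0.4 -1;0 0.001 0.002 0.6 -1;0 0.001 0.002 0.8 -1;0 0.001 0.002 1 -1'; python3 -c "
from h import *
go((0.5055,0.2842,0.049),46.1)"
```

```text
time_s: 19.7
eef_pos: [0.5049, 0.2865, 0.0491]
orientation: [-0.344, 0.617, 0.344, 0.619]
wrist_force: [-2.1, 14.9, 2.0]
width: 0.147
shares [ 0.0002 -0.0028 -0.0028]  |d|=2mm jawyaw=58.22 tilt(x axis)=[ 0.0015  0.002  -1.    ] q6=-0.55 turn 12.12 deg = 0.4039 share pos [0.5049 0.2865 0.0491] F [-2.13 14.93  2.04] w 0.147 t 19.70
```

```bash
python3 -m pendant '0 0.0008 0.001 0.2 -1;0 0.0008 0.001 0.4 -1;0 0.0008 0.001 0.4 -1;0 0.0008 0.001 0.4 -1;0 0.0008 0.001 0.4 -1'; python3 -m pendant '0 0 0 0 -1;0 0 0 0 -1;0 0 0 0 -1;0 0 0 0 -1;0 0 0 0 -1'
python3 - <<'E'
from h import *
go((0.5055,0.2842,0.049),46.1);c=cam('wrist');show(c,'w19',(160,80,560,400),2)
P=cloud(c)
m=(P[...,2]>.1045)&(P[...,2]<.112)&(np.hypot(P[...,0]-.5055,P[...,1]-.285)<.03)
print('bar',rect(P[m]),m.sum())
c=cam('top');P=cloud(c)
m=(P[...,2]>.095)&(P[...,2]<.112)&(np.hypot(P[...,0]-.4967,P[...,1]-.026)<.07);print('coil top',rect(P[m]),P[m][:,2].mean())
show(c,'t19',(180,120,500,280),2.5)
E
```

```text
time_s: 20.12
eef_pos: [0.5052, 0.287, 0.0491]
orientation: [-0.279, 0.649, 0.28, 0.651]
wrist_force: [1.3, 8.5, 1.0]
width: 0.145
time_s: 20.53
eef_pos: [0.5052, 0.287, 0.0491]
orientation: [-0.279, 0.649, 0.28, 0.65]
wrist_force: [0.2, 8.6, 0.5]
width: 0.147
shares [ 0.0002 -0.0036 -0.0031]  |d|=3mm jawyaw=46.52 tilt(x axis)=[ 0.0019  0.0017 -1.    ] q6=-0.35 turn 0.42 deg = 0.0141 share pos [0.5052 0.287  0.0491] F [0.16 8.59 0.53] w 0.147 t 20.53
bar (0.5052682495117188, 0.2858232421875, 39.009124755859375, 40.10039138793945, 88.21395111083984) 2768
coil top (0.49400927734375, 0.023499410629272462, 49.59084701538086, 49.53841781616211, 80.693603515625) 0.10273770897535708
```

View pics/w19.png

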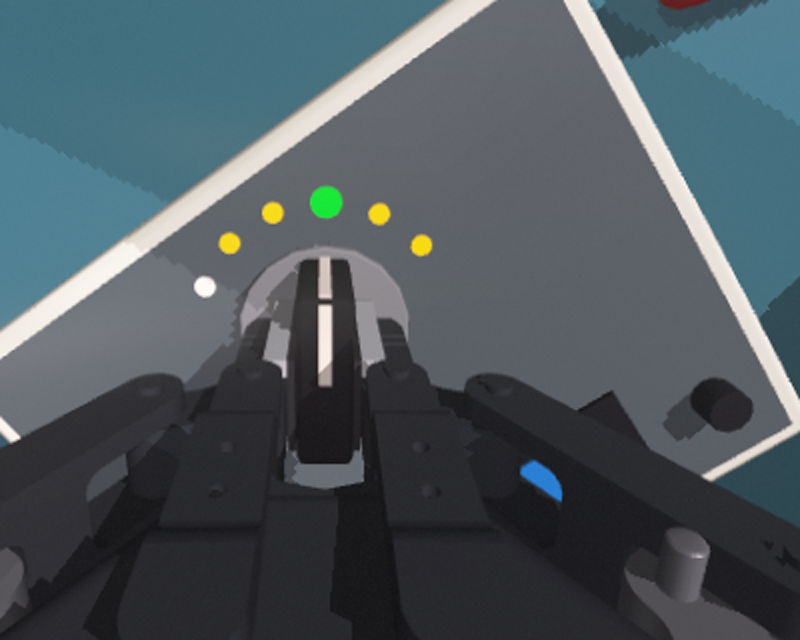

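View pics/t19.png

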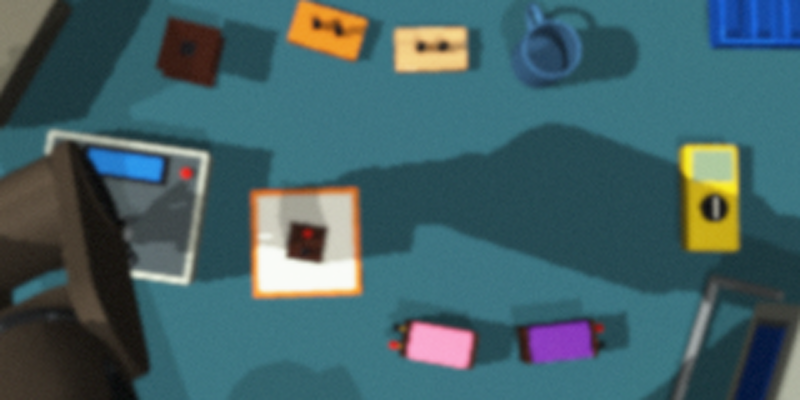

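The pointer lies on the green dot, and the coil stands in the middle of the pad. Nothing else appears to have moved. I'll hand it in.

```bash
python3 -m pendant '0 0 0 0 -1;0 0 0 0 -1;0 0 0 0 -1'; python3 -c "
from rig import manip
print(manip.hand_in())"
```

```text
time_s: 20.88
eef_pos: [0.5052, 0.287, 0.0491]
orientation: [-0.279, 0.649, 0.28, 0.65]
wrist_force: [0.6, 8.7, -0.0]
width: 0.147
the job is handed in; nothing more can be done
None
```

I handed the job in at about 21 s, with the coil standing on the pad and the gripper still holding the knob at the green dot; the hand-in gave no verdict.

**Coil:** I gripped it lightly near its top end and let it swing in the grip. I worked it closer to upright with sideways moves, a push against the tester and a drag on the pad, then released it near the pad centre. After release, the wrist camera showed its side face 0.1° off vertical. The last top view put its centre within about 3 mm of the pad centre, posts up and untouched.

**Knob:** My first grip closed on nothing, above the bar. The fingers ended about 38 mm behind the reported TCP, which disagrees with the stated geometry. I lowered the gripper, gripped the bar and turned it 72° clockwise at an 80 N grip setting. The jaws read 46.5° against a target of 46.1°, and the last wrist picture showed the pointer in line with the green dot. My depth fit of the bar failed at that stage because the fingers got in the way, so the jaw reading and the picture are the only checks of the knob angle.

**Rough spots:**
- The coil rode up onto the tester's edge once during the push, with wrist force up to 19 N.
- The wrist force reached 48 N once while pressing the coil onto the pad; the limit is 120 N.
- The other things on the bench looked unmoved in the last top view, except the screwdriver, which was out of that view. I did not measure them.

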